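Sweep the bench outlet toggles off

ROBOT

A 6-joint arm with a two-finger parallel gripper is mounted at the origin on the work surface; the furniture and walls round the work are solid. World frame = base frame: x ahead of the robot, y to its left, z up, the work surface at z = 0. Lengths are in mm, angles in rad, forces in N, time in s.
With the tool pointing down it reaches from about 275 to 850 mm from the base axis. Payload 19 kg.
Tool frame: the origin (TCP) lies on the centre line of the jaws, within the pads' length; the fingertips stand 14 mm ahead of it and the grasp point (between the pads) lies 5 mm behind it; z points along the fingers, y is the line along which they close (so a half turn about z gives the same grasp; the last joint's range is limited). The gripper opens to 85 mm and grips with 20 to 120 N. Pads are 22 mm wide; open, the fingers measure 114 mm over their backs; the gripper's body (76 mm by 85 mm) begins 54 mm behind the grasp point. The pads swing forward as they close: fully open they stand 13 mm farther back than shut.
Start: joints at [-1.246, 0.15, 1.437, -0, 1.554, -0.134], TCP at [254.623, -515.518, 245.267] pointing down, gripper open.
Joint ranges: [-2.8, 2.8], [-0.68, 2.1], [0.12, 2.68], [-1.39, 4.53], [0.16, 2.79], [-2.81, 2.81]. Speed limits (rad/s): [1.89, 1.89, 2.22, 3.01, 3.01, 3.01].

INTERFACE

Orientations are given as a unit quaternion [x, y, z, w].
In Python, from rig import sense, read_camera, finish_job, search_frame, cut_out, mark_of gives the robot as it stands.
- The arm moves only by the shell command python3 -m jog 'ROWS' [FORCE]. ROWS is JSON, a list of rows, each a list of 3 entries, a list of its own where there are three numbers: the shift along the tool's x, y, z each as a share of 0.15 m, from -1 to 1, then the turn, a rotation vector about the tool's x, y, z each as a share of 180 degrees, from -1 to 1, then the closure in counts, from 0 (fully open) to 255 (shut). In form: [[[tx, ty, tz], [wx, wy, wz], gripper], ...]. A call has 1 to 8 rows; each row is the pose to reach, as a shift and turn from the pose commanded when the call began, along the tool's axes at that moment, turning the shorter way round; what a row does not reach only later rows make up. A row lasts 1/8 s, in which the tool goes at most 62.5 mm and 10.7 degrees, less where a joint would pass 70% of its speed; a pose out of reach is approached as far as the arm can. A call with a number of a shift or a turn outside -1 to 1 is refused whole. A call with a gripper value outside its range is refused whole. The fingers move at their own pace and stop on an object; FORCE is the grip in N (left out, the last holds). Time passes only in rows, so rows that repeat a pose let the fingers close. It gives the time, the measured TCP pose, the force, the opening and the grip force at its end, in the units of the state.
- sense(): the state, without advancing time (a new reading comes with each control period).
- read_camera(name): name is "side" or "top"; returns a dict with "image" (480x640x3 uint8, red, green, blue), "fov_y" (degrees; the focal length in pixels is half the picture's height over the tangent of half this angle, whatever the lens; pixels are square), "cx", "cy" (the principal point, pixels), "R" (3x3) and "t" (3): a world point X has camera coordinates R X + t. Camera axes: x right, y down, z forward; pixel columns grow to the right and rows downward; lengths in mm; the calibration is good to about 2 mm. A picture is of the moment at which its call begins. There is no depth.
- finish_job(): hands the job in; it is judged then, once.
Trained networks look in the newest picture that a camera, given by its name, has taken for a name from the list of things; names that differ only in an ending like _2 or _b are one class to them, and where a whole thing is asked for, a point or a joint stands for the part that bears it (a point fixed in the world has none). Each returns a list of dicts, best first, with "score" (0 to 1); they miss things now and then, are a little off and sometimes report something else, mostly with a low value. They report only what shows in the picture. A call takes as long as a camera call.
- search_frame(camera, thing): "rect" ([centre column, centre row, width, height] in pixels, round what is visible of it).
- cut_out(camera, thing): "mask" (480x640 bool, what is visible of it) and "rect" ([centre column, centre row, width, height] in pixels, round what is visible of it).
- mark_of(camera, thing): "at" ([row, column] in pixels: a listed point, or the origin of a listed thing).
The state is a dict: "time": time; "qpos": joint angles; "qd": joint speeds; "joint_efforts": joint torques, N m; "tcp_pos": TCP position; "tool_rot": TCP orientation; "force": force on the tool from outside, world axes, zero at the start; "ft_torque": the same for the moment, N m; "width": opening from 0.0 (shut) to 1.0 (fully open); "grip_force": force on a finger pad.
Only numpy, scipy, OpenCV 4.12 (cv2) and the standard library are available. Lean on these libraries where they do the work, as an engineer would, in place of code of your own. Each camera call takes 0.05 s, during which the arm holds its last target. There are 200 camera calls.

TASK

Shut the bench's outlet bank down for the night: drag a fingertip along the row of five short toggles, starting at the toggle farthest from the long main lever and going toward that lever, so that they fall over to off one after another. Leave the long main lever on, the way it stands. Somebody has reset the height of the bank's head, so feel for its top plate with a light touch first; never press or shove the bank hard, and leave the things lying round it where they are.

Things in the scene. Friction and masses are not known exactly. Their poses are not given: they have to be found in the camera images.
- bank: Grey switch bank on a round column with a square foot 80 x 80 mm, fixed to the bench. Origin: centre of the foot's underside, on the bench; z up; y along the bank. On the column, centred over the foot, sits the head: a box 80 mm (x) x 270 mm (y) x 40 mm thick. Down its middle (bank x = 0) stand the levers: toggles at bank y = +62, +34, +6, -22, -50 mm, the main lever at -118 mm.
- bank_bare_end (a point): Point on the bench (bank x 0, y +107 mm, z 0) straight below the middle of the plate's bare end: from y = +80 to +135 mm the head's flat top plate carries nothing, room to feel for it with closed fingers. The plate stands 196 to 256 mm above the bench: the column's setting differs each time, is not reported, must be seen or felt, and does not change under a press.
- bank_lever_end (a point): Point on the bench (bank x 0, y -118 mm, z 0) below the main lever's hinge. The head floats on springs: it stays up until pressed with about 3 N, then yields 1 mm per further 1.5 N, 12 mm at most, and comes back; it must not be pressed with over 20 N. Along both long edges of the plate runs a guard rail 18 mm high; the channel between them is 68 mm wide and open at both ends.
- toggle_1 (a joint): Short toggle at bank y = +62 mm, farthest from the main lever: thin steel stem, black ball 10 mm across with its centre 22 mm from the hinge, which lies 2 mm below the plate's surface, axis across the bank. 0 rad = on: leans 0.25 rad from upright toward bank +y, ball top 24 mm above the plate. 1.4 rad = off: fallen 1.15 rad past upright toward bank -y, on a stop, ball top 12 mm above the plate.
- toggle_2 (a joint): The same, at bank y = +34 mm. Each toggle takes under 1 N, stays where it is left up to about 0.8 rad, and past that falls by its own weight to the off stop.
- toggle_3 (a joint): The same, at bank y = +6 mm.
- toggle_4 (a joint): The same, at bank y = -22 mm.
- toggle_5 (a joint): The same, at bank y = -50 mm, nearest the main lever.
- main_lever (a joint): Long main lever at bank y = -118 mm: steel stem with a black cross bar 42 mm long across the bank, 14 mm thick, 42 mm from the hinge, its top 46 mm above the plate. 0 rad = on, leaning 0.25 rad toward bank +y (its bar then lies over bank y = -108 mm); it moves toward bank -y to 1.4 rad = off. To be left on.
- clip_box: Bystander: loose clear open box of clips, 56 x 81 x 30 mm, on the bench; origin at the centre of its underside.
- hemostat_1: Bystander: loose dark blue scissor clamp, 80 x 140 x 7 mm, lying on the bench; origin at the centre of its underside.
- tape_roll: Bystander: loose roll of tape 104 mm across, 25 mm high, lying on the bench; origin at the centre of its underside.
- marker_3: Bystander: loose black marker pen, 132 mm long, 12 mm thick, lying on the bench; origin at the centre of its underside.

How it is judged (in metres and radians):
On the way, in this order (a step that is already met when the one before it is completed fails the run):
1. the toggle farthest from the main lever is over while the third and the nearest still stand (value of joint toggle_1 above 0.7 rad and value of joint each of toggle_3, toggle_5 below 0.5 rad), for 0.02 s.
2. the third is over while the nearest still stands (value of joint toggle_3 above 0.7 rad and value of joint toggle_5 below 0.5 rad), for 0.02 s.
3. all five toggles are off (value of joint each of toggle_1, toggle_2, toggle_3, toggle_4, toggle_5 above 1 rad), for 0.2 s.
At the end, for the whole second after the job is handed in: All five short toggles lie at off (each beyond 1.0 of 1.4 rad) and the main lever still stands at on (under 0.25 rad) (all of step 3 and value of joint main_lever below 0.25 rad); the robot touches nothing.
It fails at once if the main lever is pushed out of its on position (beyond 0.35 rad) (value of joint main_lever above 0.35 rad).
It fails at once if the bank is pressed or shoved with more than 20 N (contact force between any of the fingers, the arm and bank above 20 N).
It fails at once if a bystander is shifted by more than 20 mm (distance of any of clip_box, hemostat_1, tape_roll, marker_3 from where it was at the start of the episode above 0.02 m).
It also fails if it takes over 40 s, if anything falls off the work surface, if the arm or the gripper's body presses on something with over 40 N, if the wrist force passes 120 N, or if a joint passes its speed limit or range.

## Working session

There is one attempt and no reset: what is moved stays moved. The work goes in short steps, Python scripts to look and compute and a shell command to move; the robot and the scene stay as the last step left them, time stands still between calls to the robot, and variables do not carry over. Pictures are saved under pics/ and viewed, at most 10 in all, crops included, and the job is handed in when it is done.

```bash
mkdir -p pics
cat > h.py <<'E'
import numpy as np, cv2
from rig import *
def K(c):
    f=240/np.tan(np.radians(c["fov_y"])/2); return f
def proj(c,X):
    p=np.asarray(c["R"])@np.asarray(X,float)+np.asarray(c["t"]); f=K(c); return np.array([c["cx"]+f*p[0]/p[2],c["cy"]+f*p[1]/p[2]])
def back(c,u,v,z):
    R=np.asarray(c["R"]);t=np.asarray(c["t"]);o=-R.T@t;d=R.T@np.array([(u-c["cx"])/K(c),(v-c["cy"])/K(c),1]);return o+d*(z-o[2])/d[2]
E
python3 - <<'E'
from h import *
for n in ["top","side"]:
    c=read_camera(n); cv2.imwrite(f"pics/{n}0.png",c["image"][:,:,::-1])
    print(n,{k:v for k,v in c.items() if k!="image"}, "cam",-np.asarray(c["R"]).T@np.asarray(c["t"]))
    for th in ["bank","bank_bare_end","bank_lever_end","toggle_1","toggle_3","toggle_5","main_lever"]:
        print(th,[(np.round(m["at"],1),round(m["score"],2)) for m in mark_of(n,th)[:5]])
    for th in ["bank","clip_box","hemostat_1","tape_roll","marker_3"]:
        print(th,[(np.round(m["rect"]),round(m["score"],2)) for m in search_frame(n,th)[:2]])
print(sense())
E
```

```text
top {'fov_y': 52.27316341789826, 'cx': 327.11783657558794, 'cy': 240.83812149990558, 'R': array([[ 0.26202562, -0.96503788,  0.00666788],
       [-0.9044541 , -0.24797421, -0.34709014],
       [ 0.3366086 ,  0.08491572, -0.93780807]]), 't': array([-216.52334494,  652.28698435, 1065.20994027])} cam [ 288.13947739 -137.65594851 1226.80861062]
bank [(array([252.2, 285.9]), 0.74)]
bank_bare_end []
bank_lever_end []Traceback (most recent call last):
  File "<stdin>", line 6, in <module>
ValueError: it knows: bank, bank_bare_end, bank_lever_end, clip_box, hemostat, marker, tape_roll
```

View pics/top0.png

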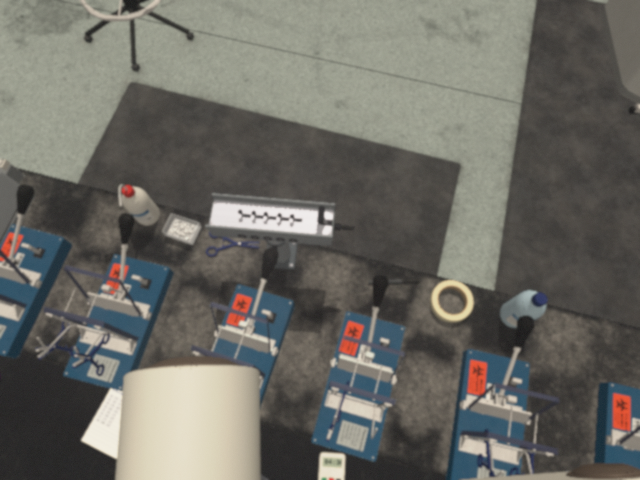

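Run:
```python
from h import *
for n in ["top","side"]:
    c=read_camera(n); cv2.imwrite(f"pics/{n}1.png",c["image"][:,:,::-1])
    print(n,{k:v for k,v in c.items() if k!="image"} if n=="side" else "", "cam",-np.asarray(c["R"]).T@np.asarray(c["t"]))
    for th in ["bank","bank_bare_end","bank_lever_end"]:
        print(th,[(np.round(m["at"],1),round(m["score"],2)) for m in mark_of(n,th)[:3]])
    for th in ["bank","clip_box","hemostat","tape_roll","marker"]:
        r=search_frame(n,th)[:2]
        print(th,[(np.round(m["rect"]),round(m["score"],2),np.round(back(c,m["rect"][0],m["rect"][1],5))) for m in r])
    print("tcp",proj(c,sense()["tcp_pos"]),"base",proj(c,[0,0,0]))
    if n=="top":
        for z in (196,226,256):
            print(z,[np.round(back(c,*p,z)) for p in [(209,228),(333,238),(210,197),(334,207)]])
s=sense();print(s["tcp_pos"],s["tool_rot"],s["force"],s["time"],s["width"])
```

```text
top  cam [ 288.13947739 -137.65594851 1226.80861062]
bank [(array([252.5, 282.2]), 0.77)]
bank_bare_end []
bank_lever_end []
bank [(array([282., 232., 143.,  76.]), 0.63, array([718.,  97.,   5.])), (array([232., 248.,  53.,  21.]), 0.56, array([642., 209.,   5.]))]
clip_box [(array([183., 229.,  40.,  29.]), 0.96, array([657., 354.,   5.]))]
hemostat []
tape_roll [(array([453., 302.,  45.,  45.]), 0.98, array([ 651., -379.,    5.])), (array([280., 231., 148.,  75.]), 0.42, array([720., 103.,   5.]))]
marker []
tcp [521.921812  499.9786364] base [227.697255  540.3474024]
196 [array([617., 222., 196.]), array([668., -55., 196.]), array([691., 246., 196.]), array([743., -38., 196.])]
226 [array([608., 211., 226.]), array([657., -58., 226.]), array([679., 235., 226.]), array([729., -41., 226.])]
256 [array([598., 201., 256.]), array([646., -60., 256.]), array([667., 224., 256.]), array([716., -44., 256.])]
side {'fov_y': 54.2210788261383, 'cx': 331.60537930535173, 'cy': 241.62880966342144, 'R': array([[ 0.98547324, -0.16981151, -0.00255932],
       [-0.08661114, -0.48955657, -0.86765942
[... 159 characters left out ...]

bank [(array([274.4, 328.3]), 0.59)]
bank_bare_end []
bank_lever_end []
bank [(array([331., 220.,  71., 124.]), 0.59, array([717., 368.,   5.]))]
clip_box []
hemostat [(array([307., 241.,  23.,  14.]), 0.66, array([626., 246.,   5.]))]
tape_roll [(array([367., 411.,  58.,  61.]), 0.72, array([ 655., -371.,    5.])), (array([344., 194.,  21.,  22.]), 0.33, array([793., 551.,   5.]))]
marker [(array([357., 351.,  34.,  43.]), 0.77, array([ 669., -221.,    5.]))]
tcp [ 56.88448753 416.61106397] base [ 43.58312685 321.17881296]
[ 254.62543095 -515.53325775  245.27919412] [ 9.73801077e-01  2.27401542e-01 -8.54384625e-06 -3.17780752e-05] [ 0.02837787 -0.61192493  0.74972782] 1.1 0.996962569924968
```

View pics/side1.png

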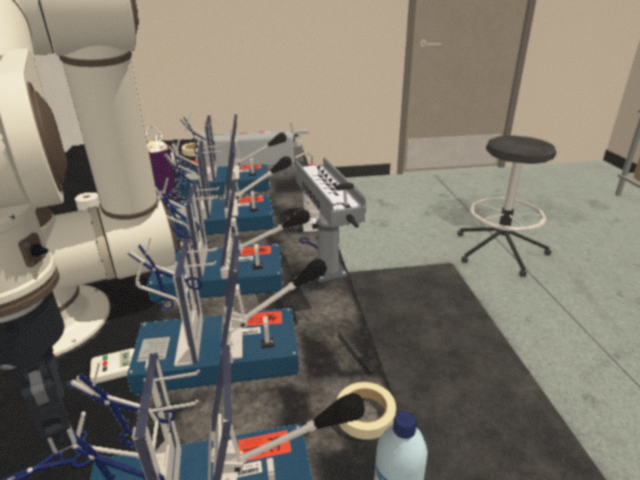

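Run:
```python
from h import *
a=cv2.imread("pics/top1.png")[180:275,195:355]; b=cv2.imread("pics/side1.png")[150:290,285:375]
a=cv2.resize(a,None,fx=5,fy=5,interpolation=cv2.INTER_CUBIC)
b=cv2.resize(b,None,fx=4,fy=4,interpolation=cv2.INTER_CUBIC)
cv2.imwrite("pics/za.png",a);cv2.imwrite("pics/zb.png",b)
from rig import *
c=read_camera("top");print(back(c,282,252.5,0));d=read_camera("side");print(back(d,328.3,274.4,0))
```

```text
[665.07637738  80.08166298   0.        ]
[658.7419733   74.59981697   0.        ]
```

View pics/za.png

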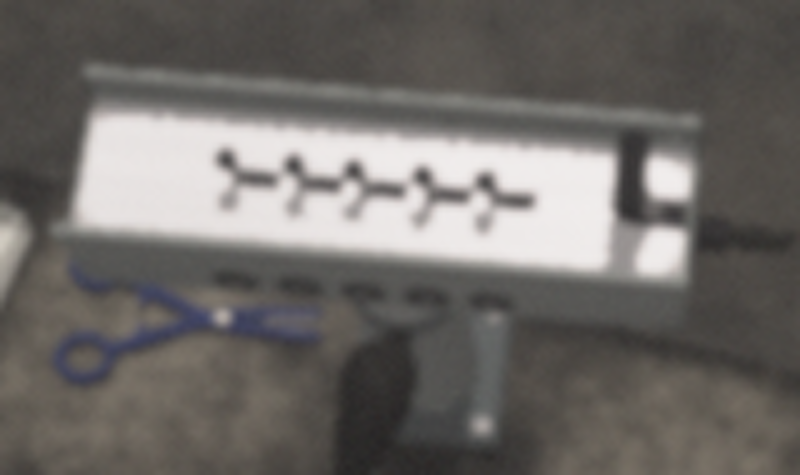

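View pics/zb.png

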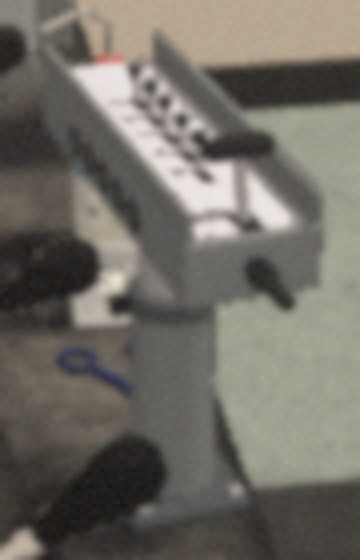

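```bash
cat > fit.py <<'E'
from h import *
from scipy.optimize import least_squares
T=[((88,66),(40,135,18)),((700,117),(40,-135,18)),((55,233),(-40,135,18)),((690,284),(-40,-135,18)),
 *[((u,v),(0,y+5.4,19.3)) for u,v,y in [(228,158,62),(293,163,34),(352,170,6),(424,176,-22),(487,183,-50)]],((632,175),(0,-107.6,38.7)),((503,442),(-40,-40,None))]
S=[((190,212),(-40,-135,18)),((42,45),(-40,135,18)),((325,190),(40,-135,18)),((155,32),(37,135,18)),((192,303),(-40,-135,-40)),((320,283),(40,-135,-40)),((140,527),(-40,-40,None)),((248,492),(40,-40,None)),((238,143),(0,-107.6,38.7))]
c={n:read_camera(n) for n in("top","side")}
D=[("top",np.array(p)/5+[195,180],m) for p,m in T]+[("side",np.array(p)/4+[285,150],m) for p,m in S]
def W(q,m):
    x,y,a,h=q; return [x+np.cos(a)*m[0]-np.sin(a)*m[1],y+np.sin(a)*m[0]+np.cos(a)*m[1],4 if m[2] is None else h+m[2]]
res=lambda q:np.concatenate([proj(c[n],W(q,m))-p for n,p,m in D])
if __name__=="__main__":
    r=least_squares(res,[662,78,0.2,226],loss="soft_l1",x_scale=[10,10,.1,10]);q=r.x
    print(q);e=res(q).reshape(-1,2)
    for (n,p,m),k in zip(D,e):print(n,m,np.round(k,1))
    J=r.jac;print("sd",np.sqrt(np.diag(np.linalg.inv(J.T@J)))*.7)
    for y in(107,62,-50,-118):print(y,np.round(W(q,(0,y,0))))
E
python3 fit.py
```

```text
[6.59757437e+02 7.97757218e+01 1.80335977e-01 2.47482309e+02]
top (40, 135, 18) [-0.6 -0.6]
top (40, -135, 18) [ 0.9 -0.9]
top (-40, 135, 18) [-0.3  0. ]
top (-40, -135, 18) [-0.1  0.3]
top (0, 67.4, 19.3) [-0.5  0.1]
top (0, 39.4, 19.3) [-0.5  0.1]
top (0, 11.4, 19.3) [ 0.7 -0.2]
top (0, -16.6, 19.3) [-0.6 -0.4]
top (0, -44.6, 19.3) [-0.2 -0.7]
top (0, -107.6, 38.7) [ 0.2 -0.3]
top (-40, -40, None) [-0.7  1.2]
side (-40, -135, 18) [-1.   0.3]
side (-40, 135, 18) [-0.8 -0.8]
side (40, -135, 18) [1.  0.1]
side (37, 135, 18) [-0.2 -1.2]
side (-40, -135, -40) [-1.4  2.5]
side (40, -135, -40) [1.3 1.4]
side (-40, -40, None) [-1.3  1.6]
side (40, -40, None) [1.5 4.1]
side (0, -107.6, 38.7) [0.4 0.5]
sd [0.5486764  0.62414005 0.00447502 0.95094933]
107 [641. 185. 247.]
62 [649. 141. 247.]
-50 [669.  31. 247.]
-118 [681. -36. 247.]
```

The head fits as a box at (660, 80) with yaw 0.18 rad. The plate is at about 247 mm, give or take a few. In the top crop the bare end is on the left (crop column 80) and the main lever bar is at crop (632, 175). I'm raising first, turning and closing the fingers on the way.

```bash
python3 -m jog '[[[0,0,-0.4],[0,0,0],255],[[0,0,-0.8],[0,0,-0.05],255],[[0,0,-1],[0,0,-0.1],255],[[0,0,-1],[0,0,-0.15],255],[[0,0,-1],[0,0,-0.2],255]]' 20
cat > go.py <<'E'
import sys
from h import *
from scipy.spatial.transform import Rotation as Ro
Q=(659.8,79.8,0.1803)
def rep():
    s=sense();R=Ro.from_quat(s["tool_rot"]);p=np.array(s["tcp_pos"])
    x,y,a=Q;c,d=np.cos(a),np.sin(a)
    b=np.array([[c,d],[-d,c]])@(p[:2]-[x,y])
    print("t",s["time"],"tcp",p.round(1),"bank xy",b.round(1),"F",np.round(s["force"],2),"w",round(s["width"],3),"q",np.round(s["qpos"],2))
    Rt=Ro.from_matrix(np.array([[-d,c,0],[c,d,0],[0,0,-1]]).T)
    print("turn share",np.round((R.inv()*Rt).as_rotvec()/np.pi,4))
    for y_ in map(float,sys.argv[1:]):
        t=np.array([x-d*y_,y+c*y_,p[2]]);print(y_,"shift share (tool)",np.round(R.inv().apply(t-p)/150,3))
rep()
E
python3 go.py 107
```

```text
time: 1.92
tcp_pos: [254.6, -515.6, 395.6]
tool_rot: [0.855, 0.519, -0.0, 0.0]
force: [0.3, -0.3, -0.3]
width: 0.0
grip_force: 0.0
t 1.925 tcp [ 254.6 -515.6  395.6] bank xy [-505.4 -513.1] F [ 0.33 -0.33 -0.27] w 0.0 q [-1.25  0.15  1.14 -0.    1.85 -0.77]
turn share [ 1.000e-04  1.000e-04 -2.097e-01]
107.0 shift share (tool) [ 5.331e+00  1.330e-01 -2.000e-03]
```

```bash
python3 -m jog '[[[0,0,-0.4],[0,0,-0.05],255],[[0.3,0,-0.6],[0,0,-0.1],255],[[0.65,0,-0.6],[0,0,-0.15],255],[[1,0,-0.6],[0,0,-0.2],255],[[1,0,-0.6],[0,0,-0.21],255]]'
python3 go.py 107
```

```text
time: 2.55
tcp_pos: [325.5, -380.1, 486.6]
tool_rot: [0.64, 0.769, -0.0, 0.001]
force: [-0.5, -0.1, 0.7]
width: -0.007
grip_force: 0.0
t 2.55 tcp [ 325.5 -380.1  486.6] bank xy [-411.4 -392.5] F [-0.52 -0.09  0.71] w -0.007 q [-1.02  0.03  1.08  0.    2.03 -1.2 ]
turn share [0.0004 0.0006 0.0007]
107.0 shift share (tool) [ 3.324e+00  2.749e+00 -3.000e-03]
```

```bash
for i in 1; do python3 -m jog '[[[0.3,0.28,0],[0,0,0],255],[[0.65,0.6,0],[0,0,0],255],[[1,0.92,0],[0,0,0],255],[[1,0.92,0],[0,0,0],255]]' >/dev/null
python3 -m jog '[[[0.3,0.28,0],[0,0,0],255],[[0.65,0.6,0],[0,0,0],255],[[1,0.92,0],[0,0,0],255],[[1,0.92,0],[0,0,0],255]]' >/dev/null
python3 -m jog '[[[0.3,0.28,0],[0,0,0],255],[[0.65,0.6,0],[0,0,0],255],[[1,0.91,0],[0,0,0],255],[[1,0.91,0],[0,0,0],255]]'; done
python3 go.py 107
```

```text
time: 4.05
tcp_pos: [653.6, 134.0, 483.2]
tool_rot: [0.642, 0.767, -0.001, -0.001]
force: [-0.6, 0.1, -0.7]
width: -0.0
grip_force: 0.0
t 4.05 tcp [653.6 134.  483.2] bank xy [ 3.6 54.4] F [-0.63  0.15 -0.65] w -0.0 q [ 0.09  0.43  0.6   0.    2.11 -0.09]
turn share [-0.0008 -0.0001 -0.001 ]
107.0 shift share (tool) [ 0.35  -0.025  0.   ]
```

```bash
python3 -m jog '[[[0.35,-0.025,0],[0,0,-0.001],255],[[0.35,-0.025,0.3],[0,0,-0.001],255],[[0.35,-0.025,0.65],[0,0,-0.001],255],[[0.35,-0.025,1],[0,0,-0.001],255],[[0.35,-0.025,1],[0,0,-0.001],255]]'
python3 go.py 107
python3 - <<'E'
from h import *
o=[]
for n,(u,v,w,h),f in [("top",(170,150,190,120),2.5),("side",(270,110,140,120),2.5)]:
    c=read_camera(n);o.append(cv2.resize(c["image"][v:v+h,u:u+w,::-1],None,fx=f,fy=f,interpolation=cv2.INTER_CUBIC)); p=np.array(sense()["tcp_pos"]); print(n,(proj(c,p+[0,0,-14])-[u,v])*f)
cv2.imwrite("pics/c.png",np.hstack(o)[:,:800])
E
```

```text
time: 4.68
tcp_pos: [638.2, 182.0, 331.6]
tool_rot: [0.642, 0.767, -0.003, -0.002]
force: [0.0, -0.3, 0.4]
width: 0.002
grip_force: 0.0
t 4.675 tcp [638.2 182.  331.6] bank xy [ -2.9 104.4] F [ 0.01 -0.32  0.41] w 0.002 q [ 0.16  0.34  1.04 -0.    1.77 -0.02]
turn share [-0.0023  0.     -0.0008]
107.0 shift share (tool) [ 0.017  0.02  -0.   ]
top [118.64654323 125.78618994]
side [105.9143982   74.41455692]
```

View pics/c.png

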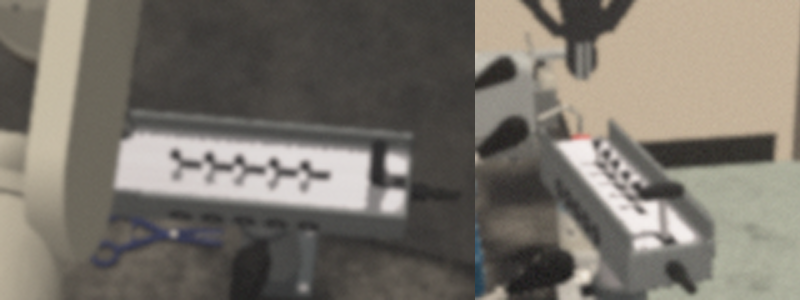

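The picture shows the closed fingertip at crop (581, 75), where I predicted it, over the plate's bare end. Lowering it now.

```bash
python3 -m jog '[[[0.017,0.02,0.12],[0.002,0,0],255],[[0.017,0.02,0.25],[0.002,0,0],255],[[0.017,0.02,0.34],[0.002,0,0],255],[[0.017,0.02,0.36],[0.002,0,0],255],[[0.017,0.02,0.36],[0.002,0,0],255]]'; python3 go.py 107
python3 -m jog '[[[0,0,0.012],[0,0,0],255],[[0,0,0.024],[0,0,0],255]]'
python3 go.py
```

```text
time: 5.4
tcp_pos: [641.5, 186.7, 282.0]
tool_rot: [0.641, 0.768, -0.002, -0.002]
force: [-0.2, -0.3, 0.6]
width: -0.001
grip_force: 0.0
t 5.4 tcp [641.5 186.7 282. ] bank xy [  1.2 108.4] F [-0.25 -0.32  0.59] w -0.001 q [ 0.17  0.34  1.13  0.    1.68 -0.01]
turn share [-0.0018 -0.     -0.0004]
107.0 shift share (tool) [-0.009 -0.008  0.   ]
time: 5.65
tcp_pos: [641.4, 186.7, 278.1]
tool_rot: [0.641, 0.768, -0.002, -0.002]
force: [0.3, -0.1, 0.1]
width: -0.002
grip_force: 0.0
t 5.65 tcp [641.4 186.7 278.1] bank xy [  1.  108.4] F [ 0.33 -0.13  0.09] w -0.002 q [ 0.17  0.34  1.13  0.    1.67 -0.01]
turn share [-0.0018 -0.     -0.0004]
```

```bash
python3 -m jog '[[[0,0,0.013],[0,0,0],255],[[0,0,0.027],[0,0,0],255],[[0,0,0.027],[0,0,0],255]]' | egrep 'tcp|force:'
python3 -m jog '[[[0,0,0.013],[0,0,0],255],[[0,0,0.027],[0,0,0],255],[[0,0,0.027],[0,0,0],255]]'| egrep 'tcp|force:'
```

```text
tcp_pos: [641.2, 186.6, 273.4]
force: [-0.6, -0.7, -0.4]
grip_force: 0.0
tcp_pos: [641.2, 186.6, 269.4]
force: [-0.1, 0.1, 1.0]
grip_force: 0.0
```

```bash
python3 -m jog '[[[0,0,0.013],[0,0,0],255],[[0,0,0.02],[0,0,0],255],[[0,0,0.02],[0,0,0],255]]' | egrep 'tcp|force:'
```

```text
tcp_pos: [641.2, 186.6, 266.5]
force: [0.3, 0.3, 0.0]
grip_force: 0.0
```

```bash
python3 -m jog '[[[0,0,0.013],[0,0,0],255],[[0,0,0.02],[0,0,0],255],[[0,0,0.02],[0,0,0],255]]' | egrep 'tcp|force:'
```

```text
tcp_pos: [641.2, 186.6, 263.5]
force: [0.0, 0.2, -0.1]
grip_force: 0.0
```

```bash
python3 -c "
from rig import *
print(sense()['force'])"; python3 -m jog '[[[0,0,0.013],[0,0,0],255],[[0,0,0.013],[0,0,0],255]]' | egrep 'tcp|force:'
```

```text
[ 0.03604518  0.20488086 -0.05478413]
tcp_pos: [641.1, 186.6, 261.5]
force: [-0.6, 0.2, 0.3]
grip_force: 0.0
```

```bash
python3 -m jog '[[[0,0,0.013],[0,0,0],255],[[0,0,0.013],[0,0,0],255]]' | egrep 'tcp|force:'
```

```text
tcp_pos: [641.2, 186.7, 260.0]
force: [-0.5, 0.9, 5.0]
grip_force: 2.2
```

```bash
python3 -m jog '[[[0,0,0.007],[0,0,0],255],[[0,0,0.007],[0,0,0],255]]' | egrep 'tcp|force:'
```

```text
tcp_pos: [641.2, 186.7, 259.0]
force: [-0.8, 0.3, 5.7]
grip_force: 2.9
```

Contact is at TCP z ≈ 261, so the plate is at about 247 mm, which matches the fit. I'm rising to 14–15 mm above the plate and dragging along −y.

```bash
python3 -m jog '[[[0,0,-0.06],[0,0,0],255],[[0,0,-0.108],[0,0,0],255],[[0,0,-0.108],[0,0,0],255]]' | egrep 'tcp|force:'; python3 go.py 28 -52
```

```text
tcp_pos: [641.5, 186.7, 275.6]
force: [0.9, -0.9, -0.4]
grip_force: 0.0
t 8.275 tcp [641.5 186.7 275.6] bank xy [  1.1 108.4] F [ 0.89 -0.93 -0.44] w 0.001 q [ 0.17  0.34  1.14  0.    1.66 -0.01]
turn share [-0.0017 -0.     -0.0004]
28.0 shift share (tool) [-0.536 -0.007 -0.   ]
-52.0 shift share (tool) [-1.069 -0.006 -0.   ]
```

```bash
python3 -m jog '[[[-0.067,0,0],[0,0,0],255],[[-0.133,-0.007,0],[0,0,0],255],[[-0.2,-0.007,0],[0,0,0],255],[[-0.267,-0.007,0],[0,0,0],255],[[-0.333,-0.007,0],[0,0,0],255]]' | egrep 'tcp|force:'; python3 go.py -52
python3 - <<'E'
from h import *
o=[]
for n,(u,v,w,h),f in [("top",(195,160,160,100),3),("side",(285,140,80,75),4)]:
    c=read_camera(n);o.append(cv2.resize(c["image"][v:v+h,u:u+w,::-1],None,fx=f,fy=f,interpolation=cv2.INTER_CUBIC))
cv2.imwrite("pics/d.png",np.hstack(o))
E
```

```text
tcp_pos: [649.3, 136.4, 274.9]
force: [-0.2, 0.4, 0.4]
grip_force: 0.0
t 8.9 tcp [649.3 136.4 274.9] bank xy [-0.2 57.6] F [-0.23  0.44  0.37] w -0.0 q [ 0.09  0.34  1.15 -0.    1.66 -0.09]
turn share [-0.002  -0.     -0.0004]
-52.0 shift share (tool) [-0.731  0.002 -0.   ]
```

View pics/d.png

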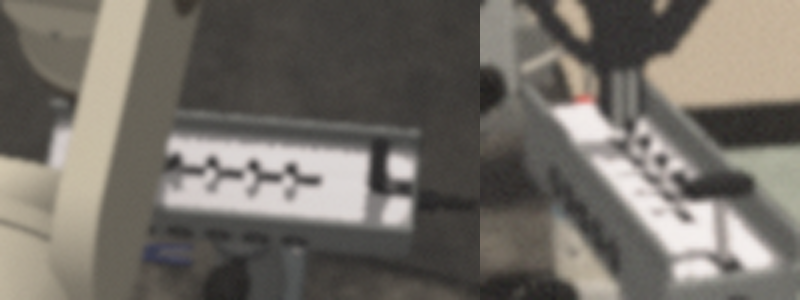

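Toggle 1 is over, and the balls at about (175, 212, 253, 290) still stand. Continuing the drag.

```bash
python3 -m jog '[[[-0.067,0,-0.004],[0,0,0],255],[[-0.133,0,-0.004],[0,0,0],255],[[-0.2,0,-0.004],[0,0,0],255],[[-0.267,0,-0.004],[0,0,0],255],[[-0.333,0,-0.004],[0,0,0],255],[[-0.4,0,-0.004],[0,0,0],255],[[-0.467,0,-0.004],[0,0,0],255]]' | egrep 'tcp|force:'; python3 -m jog '[[[-0.067,0,0],[0,0,0],255],[[-0.133,0,0],[0,0,0],255],[[-0.2,0,0],[0,0,0],255],[[-0.264,0,0],[0,0,0],255],[[-0.264,0,0],[0,0,0],255]]' | egrep 'tcp|force:';python3 go.py -52
```

```text
tcp_pos: [661.7, 67.7, 275.5]
force: [-0.0, 0.2, 0.2]
grip_force: 0.1
tcp_pos: [668.8, 28.7, 275.4]
force: [0.3, 1.2, 0.1]
grip_force: 0.0
t 10.5 tcp [668.8  28.7 275.4] bank xy [ -0.3 -51.9] F [0.31 1.23 0.07] w 0.002 q [-0.07  0.35  1.13 -0.    1.67 -0.25]
turn share [-0.002  -0.     -0.0006]
-52.0 shift share (tool) [-0.001  0.002 -0.   ]
```

```bash
python3 -m jog '[[[0,0,-0.15],[0,0,0],255],[[0,0,-0.5],[0,0,0],255],[[0.3,0,-0.9],[0,0,0],255],[[0.65,-0.3,-1],[0,0,0],255],[[1,-0.5,-1],[0,0,0],255],[[1,-0.8,-1],[0,0,0],255],[[1,-0.8,-1],[0,0,0],255]]' | egrep 'tcp|force:'
python3 - <<'E'
from h import *
o=[]
for n,(u,v,w,h),f in [("top",(195,170,160,100),3),("side",(285,150,80,75),4)]:
    c=read_camera(n);o.append(cv2.resize(c["image"][v:v+h,u:u+w,::-1],None,fx=f,fy=f,interpolation=cv2.INTER_CUBIC))
cv2.imwrite("pics/e.png",np.hstack(o))
E
```

```text
tcp_pos: [521.8, 156.8, 428.1]
force: [-0.2, 0.0, 0.3]
grip_force: 0.0
```

View pics/e.png

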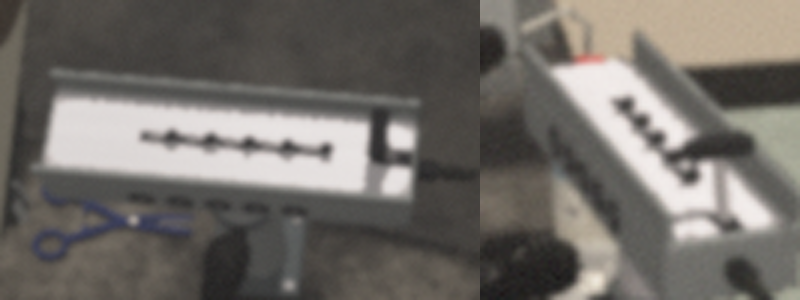

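All five balls now lie in line at crop columns 172, 212, 250, 288 and 327. The spacing is equal, so all of them are at off. The main bar at column 380 has not moved, and the arm is clear at z = 428.

```bash
python3 -c "
from rig import *
print(finish_job())"
```

```text
the job is handed in; nothing more can be done
None
```

The job is handed in: all five toggles went off in one drag from the far end, the main lever still stands on, the head was pressed with about 6 N at most, and no bystander was touched that I know of; the hand-in returned no verdict.

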